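# Swap the sample vial in the analyser's shuttle

## Robot

A 6-joint arm with a two-finger parallel gripper is mounted at the origin on the work surface. World frame = base frame: x ahead of the robot, y to its left, z up, the work surface at z = 0. Lengths are in mm, angles in degrees, forces in N, time in s.
With the tool pointing down it reaches from about 350 to 850 mm from the base axis. Payload 8.1 kg.
Tool frame: the origin (TCP) lies midway between the tips of the shut fingers; the grasp point (between the pads) lies 19 mm behind it; z points along the fingers, y is the direction in which the jaws open and shut (so a half turn about z gives the same grasp; the last joint's range is limited). The gripper opens to 85 mm and grips with 20 to 120 N. Pads are 22 mm wide; open, the fingers measure 114 mm over their backs; the gripper's body (76 mm by 85 mm) begins 54 mm behind the grasp point. The pads swing forward as they close: fully open they stand 13 mm farther back than shut.
Start: joints at [-74.393, 7.471, 85.268, -0, 87.261, -4.893], TCP at [210.149, -561.999, 231.292] pointing down, gripper open.
Joint ranges: [-169.43, 169.43], [-51.17, 129.36], [1.28, 143.12], [-76.62, 256.62], [0, 156.53], [-152.29, 152.29]. Speed limits (degrees/s): [136.94, 136.94, 159.86, 180, 180, 180].

## Interface

Orientations are given as [roll, pitch, yaw] about the fixed x, y, z axes, in that order (R = Rz(yaw) Ry(pitch) Rx(roll)).
In Python, from bench import telemetry, snapshot, camera_params, job gives the robot as it stands. The module is installed in compiled form; this text tells all that it offers.
- The arm moves only by the shell command python3 -m jog 'ROWS' [FORCE]. ROWS is JSON, a list that holds one entry, the list of rows, each a list of 7 numbers: the shift along the tool's x, y, z in units of 50 mm (1.0 is 50 mm), then the turn, a rotation vector about the tool's x, y, z in units of 2 pi rad (1.0 is 2 pi rad), then the opening, from 0 (shut) to 1 (fully open). In form: [[[dx, dy, dz, rx, ry, rz, claw], ...]]. A call has 1 to 12 rows; each row shifts and turns the commanded pose from where the row before left it, along the tool's axes as they then stand; what a row does not reach is not made up. A row lasts 1/8 s, in which the tool goes at most 62.5 mm and 10.7 degrees, less where a joint would pass 70% of its speed; a pose out of reach is approached as far as the arm can. A call with a number of a shift or a turn outside -1 to 1 is refused whole. A call with a gripper value outside its range is refused whole. The fingers move at their own pace and stop on an object; FORCE is the grip in N (left out, the last holds). Time passes only in rows, so rows that do not move let the fingers close. It gives the time, the measured TCP pose, the force and the opening at its end, in the units of the state.
- telemetry.sense(): the state, without advancing time (a new reading comes with each control period).
- snapshot(name): name is "scene" or "top" or "wrist"; returns (picture, depth): 400x640x3 uint8, red, green, blue; 400x640 float32, mm along the optical axis (not along the pixel's ray), 0 where there is no reading.
- camera_params(name): a dict with "K" (3x3 intrinsics, pixels), "extrinsics" (4x4, takes a point from camera to world coordinates). Camera axes: x right, y down, z forward; pixel columns grow to the right and rows downward; lengths in mm; the calibration is good to about 2 mm. A picture is of the moment at which its call begins: read the wrist's pose just before it. camera_params takes no time and is no camera call; for the wrist camera it gives the pose at the moment of the call.
- job.hand_in(): hands the job in, once; it reports no verdict.
The state is a dict: "time": time; "joint_pos": joint angles; "qd": joint speeds; "joint_efforts": joint torques, N m; "tool_pos": TCP position; "tcp_rot": TCP orientation; "ft_force": force on the tool from outside, world axes, zero at the start; "wrist_torque": the same for the moment, N m; "finger_gap": finger opening in mm.
Only numpy, scipy, OpenCV 4.12 (cv2) and the standard library are available. Lean on these libraries where they do the work, as an engineer would, in place of code of your own. Each camera call takes 0.05 s, during which the arm holds its last target. There are 200 camera calls.

## Task

Take the finished vial out of the sampler's sliding shuttle and stand it in any free hole of the rack; then set the only tall vial from the rack into the shuttle's well, and after that slide the shuttle to the reading head until it clicks fully home. Lower the vials into place rather than dropping them, leave the three other vials where they stand, and do not knock the wash bottle or the jar over.

Things in the scene. Friction and masses are not known exactly. Their poses are not given: they have to be found in the camera images.
- rack: white fixed block rack, 192 (own x) x 128 (own y) x 32 mm high, with six square holes in 3 columns along its x and 2 rows along its y on a 64 mm pitch both ways. Origin at the centre of its underside, on the table. Rack holes are 32 mm wide, square with the rack's axes, chamfered by 3 mm, 24 mm deep with a solid floor 8 mm above the table. Vials in neighbouring holes stand 36 mm apart, so open the fingers only part way there (about 50 mm)
- rack_hole0 (a point): centre of the mouth of a rack hole (column 1 of 3 along the rack's +x, row 1 of 2 along its +y), 32 mm above the table; the hole's floor is 24 mm below. Holes hold the tall vial and three short ones at the start, two are free
- rack_hole1 (a point): centre of the mouth of a rack hole (column 2 of 3 along the rack's +x, row 1 of 2 along its +y), 32 mm above the table; the hole's floor is 24 mm below. Holes hold the tall vial and three short ones at the start, two are free
- rack_hole2 (a point): centre of the mouth of a rack hole (column 3 of 3 along the rack's +x, row 1 of 2 along its +y), 32 mm above the table; the hole's floor is 24 mm below. Holes hold the tall vial and three short ones at the start, two are free
- rack_hole3 (a point): centre of the mouth of a rack hole (column 1 of 3 along the rack's +x, row 2 of 2 along its +y), 32 mm above the table; the hole's floor is 24 mm below. Holes hold the tall vial and three short ones at the start, two are free
- rack_hole4 (a point): centre of the mouth of a rack hole (column 2 of 3 along the rack's +x, row 2 of 2 along its +y), 32 mm above the table; the hole's floor is 24 mm below. Holes hold the tall vial and three short ones at the start, two are free
- rack_hole5 (a point): centre of the mouth of a rack hole (column 3 of 3 along the rack's +x, row 2 of 2 along its +y), 32 mm above the table; the hole's floor is 24 mm below. Holes hold the tall vial and three short ones at the start, two are free
- sampler: fixed sampler unit: grey base plate 250 x 100 x 10 mm with guide rails along its own x, and at its +x end a white reading head 60 x 100 mm, its top 95 mm above the table, with two cheeks 60 mm high either side of where the shuttle docks. Origin at table level on the centre line, 90 mm from the head's face; the base reaches from 100 mm behind the origin to 150 mm ahead of it. Its +x is the direction in which the shuttle slides home
- shuttle (a joint): travel of the grey shuttle along the sampler's +x, m: 0 is fully out, 0.080 is fully home at the head (a stop). Sliding takes about 1 N; a sprung ball detent resists with up to about 10 N between 0.067 and 0.0745 (then gives way); past 0.077 it pulls the shuttle to the stop and holds it there against about 8 N. Starts fully out
- shuttle_well (a point): centre of the mouth of the shuttle's only well, a 32 mm square hole (square with the sampler's axes, 3 mm chamfer) in a block 54 x 54 mm, mouth 44 mm above the table, 24 mm deep (floor 20 mm above the table)
- shuttle_tab (a point): middle of the top edge of the shuttle's upright aluminium tab, 86 mm above the table. The tab is 10 mm thick along the travel, 40 mm wide, and stands 60 mm behind the well's centre (on the sampler's -x side); it is free on both faces down to 22 mm above the table, and can be pushed from behind or pinched from above
- done_vial: the finished vial: short amber glass vial, 28 mm diameter, 61 mm tall with its black cap (a plain straight cylinder with a 2 mm chamfered foot), about 45 g, standing in the shuttle's well at the start. Origin at the centre of its underside, z up
- new_vial: the next sample: the only tall vial, amber glass, 28 mm diameter, 90 mm tall with its black cap (a plain straight cylinder with a 2 mm chamfered foot), about 65 g, standing in a rack hole at the start. Origin at the centre of its underside, z up
- vial_a: short amber glass vial standing in the rack, 28 mm diameter, 61 mm tall with its black cap (a plain straight cylinder with a 2 mm chamfered foot); not part of the job, stays where it is. Origin at the centre of its underside, z up
- vial_b: short amber glass vial standing in the rack, 28 mm diameter, 61 mm tall with its black cap (a plain straight cylinder with a 2 mm chamfered foot); not part of the job, stays where it is. Origin at the centre of its underside, z up
- vial_c: short amber glass vial standing in the rack, 28 mm diameter, 61 mm tall with its black cap (a plain straight cylinder with a 2 mm chamfered foot); not part of the job, stays where it is. Origin at the centre of its underside, z up
- wash_bottle: clear plastic wash bottle, 68 mm diameter, 170 mm tall, standing on the table beyond the rack's left side; bystander. Origin at the centre of its underside
- jar: jar, 60 mm diameter, 70 mm tall, standing on the table at the left; bystander. Origin at the centre of its underside
Things that resemble listed ones, but are neither listed nor needed, are in the scene too. Leave any purple look-alike of the done_vial alone.

How it is judged:
By the outcome, as a careful person would: the job done as asked, in the order asked, and still so for the second after the job is handed in, with the robot touching nothing.
It also fails if it takes over 72 s, if anything falls off the work surface, if the arm or the gripper's body presses on something with over 40 N, if the wrist force passes 120 N, or if a joint passes its speed limit or range.

## Working session

There is one attempt and no reset: what is moved stays moved. The work goes in short steps, Python scripts to look and compute and a shell command to move; the robot and the scene stay as the last step left them, time stands still between calls to the robot, and variables do not carry over. Pictures are saved under pics/ and viewed, about 8 in all and at most 12, crops included, and the job is handed in when it is done.

```bash
mkdir -p pics
cat > h.py <<'E'
import numpy as np,cv2
from bench import telemetry,snapshot,camera_params
def cloud(name):
    P=camera_params(name); im,d=snapshot(name)
    K=np.array(P["K"]);T=np.array(P["extrinsics"])
    v,u=np.mgrid[0:400,0:640]
    c=np.stack([(u-K[0,2])/K[0,0]*d,(v-K[1,2])/K[1,1]*d,d],-1)
    return im,d,c@T[:3,:3].T+T[:3,3]
E
python3 - <<'E'
from h import *
print(telemetry.sense())
for n in("scene","top"):
    im,d,w=cloud(n); np.savez(n,im=im,d=d,w=w); cv2.imwrite(f"pics/{n}.png",im[:,:,::-1])
    print(camera_params(n))
E
```

```text
{'time': 0.0, 'joint_pos': array([-7.43924827e+01,  7.51592140e+00,  8.53306665e+01,  1.15913287e-03,
        8.72605302e+01, -4.89268047e+00]), 'qd': array([-0.04645099,  0.03294779,  0.01040439, -0.04634864, -0.05204975,
        0.06686849]), 'joint_efforts': array([-2.38307985e-03, -5.69393671e+01, -5.00559783e+01, -1.96549040e-04,
        1.46313803e-02, -8.07024421e-07]), 'tool_pos': array([ 210.00836052, -561.45530479,  230.22265022]), 'tcp_rot': array([-1.79893371e+02, -1.02895504e-02,  2.05001317e+01]), 'ft_force': array([-0.22809356, -0.14469841,  0.09452251]), 'wrist_torque': array([0.02233945, 0.04595262, 0.03482796]), 'finger_gap': 85.5390123333772}
{'K': array([[374.00353283,   0.        , 322.44321921],
       [  0.        , 374.00353283, 199.20682223],
       [  0.        ,   0.        ,   1.        ]]), 'extrinsics': array([[ 5.00795663e-01,  4.86144809e-01, -7.16147282e-01,
         1.20705855e+03],
       [ 8.65565505e-01, -2.81507386e-01,  4.14185886e-01,
        -2.65589154e+02],
       [-2.46431157e-04, -8.27294879e-01, -5.61767855e-01,
         6.54646447e+02],
       [ 0.00000000e+00,  0.00000000e+00,  0.00000000e+00,
         1.00000000e+00]])}
{'K': array([[391.34681759,   0.        , 322.90574487],
       [  0.        , 391.34681759, 197.94522213],
       [  0.        ,   0.        ,   1.        ]]), 'extrinsics': array([[-1.22959507e-02, -9.96570527e-01,  8.18290564e-02,
         4.22264050e+02],
       [-9.99814354e-01,  1.10392680e-02, -1.57921760e-02,
         1.27112670e+02],
       [ 1.48346843e-02, -8.20080450e-02, -9.96521256e-01,
         1.05085386e+03],
       [ 0.00000000e+00,  0.00000000e+00,  0.00000000e+00,
         1.00000000e+00]])}
```

View pics/scene.png

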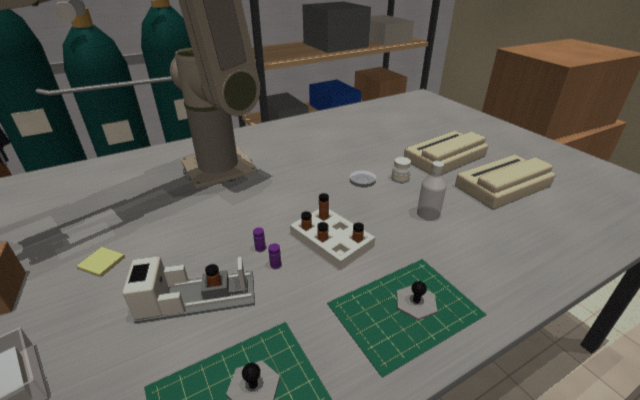

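View pics/top.png

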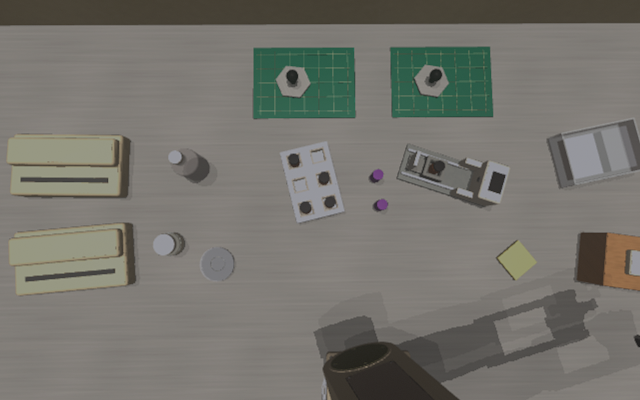

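The scene picture shows the tall vial at (323,200) in the rack, and the sampler's head at (145,285). In the top picture the rack is at (312,182), the sampler spans (400–510,150–200) with its head at (495,182), the cap in the shuttle is at (437,167), and the purple decoys are at (377,176) and (382,205).

Run:
```python
from h import *
a=np.load("top.npz");im,w=a["im"],a["w"];z=w[...,2]
def box(m,x0,x1,y0,y1):
    k=np.zeros_like(m);k[y0:y1,x0:x1]=m[y0:y1,x0:x1];return k
m=box((z>24)&(z<40),270,355,135,230)
r=cv2.minAreaRect(w[m][:,:2].astype(np.float32));print("rack",r,np.median(z[m]))
m=box((z>50)&(z<115),270,355,135,230)
n,l,s,c=cv2.connectedComponentsWithStats(m.astype(np.uint8))
for i in range(1,n):
    p=w[l==i]; zt=np.percentile(p[:,2],90); t=p[p[:,2]>zt-6]; print("vial",c[i],s[i,4],zt,t[:,:2].mean(0),(t.min(0)+t.max(0))[:2]/2)
for lo,hi in((73,92),(88,100),(37,48),(52,64)):
    m=box((z>lo)&(z<hi),395,515,140,210)
    n,l,s,c=cv2.connectedComponentsWithStats(m.astype(np.uint8))
    for i in range(1,n):
        if s[i,4]>5:
            p=w[l==i];print(lo,c[i],s[i,4],np.median(p[:,2]),cv2.minAreaRect(p[:,:2].astype(np.float32)))
m=box((z>6),395,515,140,210)
print("base",cv2.minAreaRect(w[m][:,:2].astype(np.float32)))
m=box((z>25),355,392,165,215)
n,l,s,c=cv2.connectedComponentsWithStats(m.astype(np.uint8))
for i in range(1,n): print("purple",w[l==i].mean(0))
cv2.imwrite("pics/c.png",cv2.resize(np.hstack([im[135:230,270:390],im[135:230,395:515]])[:,:,::-1],None,fx=3.3,fy=3.3,interpolation=3))
```

```text
rack ((551.1843872070312, 140.977783203125), (192.4148406982422, 127.97256469726562), 13.333852767944336) 32.31639265791591
vial [292.97115385 158.47115385] 104 71.33126094980156 [605.49594469 186.56930563] [605.44559401 186.12541648]
vial [323.1372549  176.49019608] 102 71.54000195426542 [558.23247161 110.20409457] [558.43503913 110.60259554]
vial [329.30208333 200.83333333] 96 71.70774987533503 [496.11200814  95.09741435] [495.14667436  96.25190483]
vial [304.57272727 206.40909091] 110 100.84955862139527 [481.36257683 157.42513999] [481.30433921 157.15625757]
73 [416.09090909 157.50649351] 77 85.53851971218558 ((600.802734375, -123.76263427734375), (10.700788497924805, 39.6878547668457), 71.66946411132812)
73 [438.46534653 164.97029703] 101 81.07397160367964 ((582.0689697265625, -180.42251586914062), (26.348018646240234, 26.307262420654297), 33.39873504638672)
73 [481.65030675 184.25766871] 163 83.79075942452494 ((534.1055297851562, -286.31744384765625), (109.36090850830078, 45.42075729370117), 9.624811172485352)
88 [492.71535983 181.49516649] 931 95.45675512463231 ((538.0109252929
[... 1787 characters left out ...]
33333 166.16666667] 6 60.38260306708668 ((582.7188720703125, -117.16888427734375), (10.52255916595459, 2.13240122795105), 68.82803344726562)
base ((550.5173950195312, -116.54458618164062), (201.8380126953125, 512.3793334960938), 6.260249614715576)
purple [ 422.26405006  127.11266963 1050.85385955]
purple [562.55281638 -26.5940412   57.40337465]
purple [ 422.26405006  127.11266963 1050.85385955]
purple [ 422.26405006  127.11266963 1050.85385955]
purple [ 422.26405006  127.11266963 1050.85385955]
purple [486.78866645 -35.24429925  58.02463413]
purple [ 422.26405006  127.11266963 1050.85385955]
purple [ 422.26405006  127.11266963 1050.85385955]
purple [ 422.26405006  127.11266963 1050.85385955]
```

View pics/c.png

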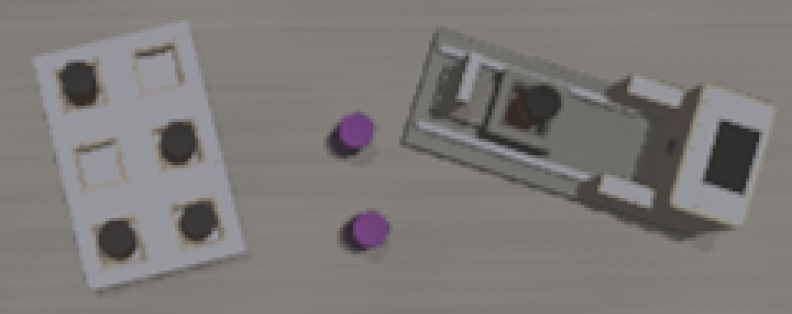

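The crop and the measurements agree with the given sizes:

| Item | Measured | Expected |
|---|---|---|
| Rack size | 192.4 × 128.0 mm | 192 × 128 mm |
| Rack top height | 32.3 mm | 32 mm |
| Well mouth height | 43.8 mm | 44 mm |
| Tab height | 85.5 mm | 86 mm |
| Tall cap height | about 99 mm | 98 mm |

- **Well and sampler:** the well is at (581.6,-180.9), and the sampler's +x axis points along yaw -108.6.
- **Rack:** it lies at yaw 13.3. The tall vial is at (481.5,157.3), and the free corner hole is at (620.9,124.7).

I'll move above the well with yaw 71.4, so the jaws open across the travel.

```bash
python3 -m jog '[[[0.875,-0.412,0,0,0,0,1],[0.875,-0.412,0,0,0,0,1],[0.875,-0.412,0,0,0,0,1],[0.875,-0.412,0,0,0,0,1],[0.875,-0.412,0,0,0,0,1],[0.875,-0.412,0,0,0,0,1],[0.875,-0.412,0,0,0,0,1],[0.875,-0.412,0,0,0,0,1],[0.875,-0.412,0,0,0,0,1],[0.875,-0.412,0,0,0,0,1],[0.875,-0.412,0,0,0,0,1]]]' 30
python3 -m jog '[[[0,0,0.2,0,0,-0.0283,1],[0,0,0.2,0,0,-0.0283,1],[0,0,0.2,0,0,-0.0283,1],[0,0,0.2,0,0,-0.0283,1],[0,0,0.2,0,0,-0.0283,1],[0,0,0,0,0,0,1],[0,0,0,0,0,0,1]]]'
cat >> h.py <<'E'
def need(x,y,z,yaw):
    s=telemetry.sense();p=s["tool_pos"];r=np.radians(s["tcp_rot"][2]);d=np.array([x,y])-p[:2]
    print("pos",p.round(1),"rot",s["tcp_rot"].round(2),"F",s["ft_force"].round(1),"gap",round(s["finger_gap"],1),"t",s["time"])
    print("rows need dx,dy,dz",((d[0]*np.cos(r)+d[1]*np.sin(r))/50).round(3),((d[0]*np.sin(r)-d[1]*np.cos(r))/50).round(3),((p[2]-z)/50).round(3),"rz",round(-(yaw-s["tcp_rot"][2])/360,4))
E
python3 - <<'E'
from h import *
need(581.6,-180.9,51,71.4)
im,d,w=cloud("wrist");cv2.imwrite("pics/w1.png",im[:,:,::-1]);np.savez("w1",im=im,w=w);z=w[...,2]
for lo,hi in((74,84),(84,90),(40,47)):
    m=(z>lo)&(z<hi)&(np.hypot(w[...,0]-585,w[...,1]+175)<90)
    n,l,s,c=cv2.connectedComponentsWithStats(m.astype(np.uint8))
    for i in range(1,n):
        if s[i,4]>60:
            p=w[l==i];print(lo,c[i],s[i,4],np.median(p[:,2]),cv2.minAreaRect(p[:,:2].astype(np.float32)))
E
```

```text
time: 1.48
tool_pos: [582.3, -179.8, 230.8]
tcp_rot: [-180.0, 0.0, 20.5]
ft_force: [-0.0, 0.5, -0.1]
finger_gap: 85.4
time: 2.35
tool_pos: [581.6, -181.2, 181.4]
tcp_rot: [-180.0, -0.0, 71.2]
ft_force: [0.5, -0.1, -0.3]
finger_gap: 85.5
pos [ 581.6 -181.2  181.4] rot [-179.99   -0.     71.21] F [ 0.5 -0.1 -0.3] gap 85.5 t 2.35
rows need dx,dy,dz 0.006 -0.001 2.609 rz -0.0005
74 [323.18817204 200.33978495] 930 82.20515217469583 ((581.4154052734375, -180.20864868164062), (26.816329956054688, 27.354496002197266), 72.52546691894531)
84 [322.80939597 124.53288591] 745 87.08432711839438 ((600.5100708007812, -123.47199249267578), (9.417447090148926, 40.05638122558594), 71.36231994628906)
40 [323.09335363 186.17706748] 1971 45.15029979892131 ((581.462890625, -180.51341247558594), (54.12722396850586, 54.06058883666992), 71.5093002319336)
```

View pics/w1.png

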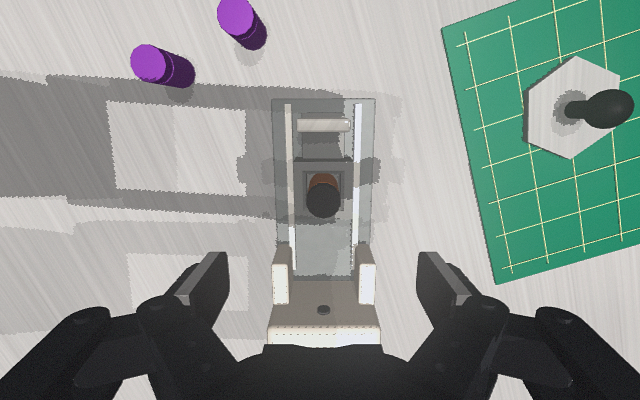

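The wrist picture shows the cap at (323,200), centred in the shuttle, with the tab at (323,125). It agrees with the top view to within 1 mm, so I'll go down, grip and lift.

```bash
python3 -m jog '[[[0,0,0.6,0,0,-0.0005,1],[0,0,0.6,0,0,0,1],[0,0,0.6,0,0,0,1],[0,0,0.4,0,0,0,1],[0,0,0.3,0,0,0,1],[0,0,0.1,0,0,0,1],[0,0,0,0,0,0,0.6],[0,0,0,0,0,0,0.3],[0,0,0,0,0,0,0.2],[0,0,0,0,0,0,0.1],[0,0,0,0,0,0,0.1],[0,0,0,0,0,0,0.1]]]' 30
python3 -m jog '[[[0,0,0,0,0,0,0.1],[0,0,0,0,0,0,0.1],[0,0,-0.1,0,0,0,0.1],[0,0,-0.2,0,0,0,0.1],[0,0,-0.3,0,0,0,0.1],[0,0,-0.6,0,0,0,0.1],[0,0,-0.8,0,0,0,0.1],[0,0,-0.8,0,0,0,0.1],[0,0,0,0,0,0,0.1]]]'
python3 - <<'E'
from h import *
need(620.9,124.7,140,103.3)
E
```

```text
time: 3.9
tool_pos: [582.2, -181.4, 52.2]
tcp_rot: [179.9, 0.0, 71.6]
ft_force: [-1.4, 0.6, 5.6]
finger_gap: 26.9
time: 5.03
tool_pos: [584.3, -182.3, 197.5]
tcp_rot: [179.5, 0.0, 71.6]
ft_force: [-0.0, -0.9, 0.1]
finger_gap: 26.7
pos [ 584.3 -182.3  197.5] rot [1.7947e+02 3.0000e-02 7.1620e+01] F [-0.  -0.9  0.1] gap 26.7 t 5.025
rows need dx,dy,dz 6.057 -1.24 1.15 rz -0.088
```

```bash
python3 -m jog '[[[0.865,-0.177,0,0,0,0,0.1],[0.865,-0.177,0,0,0,0,0.1],[0.865,-0.177,0,0,0,0,0.1],[0.865,-0.177,0,0,0,0,0.1],[0.865,-0.177,0,0,0,0,0.1],[0.865,-0.177,0,0,0,0,0.1],[0.865,-0.177,0,0,0,-0.022,0.1],[0,0,0,0,0,-0.022,0.1],[0,0,0,0,0,-0.022,0.1],[0,0,0,0,0,-0.022,0.1],[0,0,0,0,0,0,0.1],[0,0,0,0,0,0,0.1]]]'
python3 - <<'E'
from h import *
need(620.9,124.7,140,103.3)
im,d,w=cloud("wrist");cv2.imwrite("pics/w2.png",im[:,:,::-1]);np.savez("w2",im=im,w=w);z=w[...,2]
m=(z>28)&(z<37)&(np.hypot(w[...,0]-551,w[...,1]-141)<125)
p=w[m];print(cv2.minAreaRect(p[:,:2].astype(np.float32)),np.median(p[:,2]))
# held vial points
m=(z>110)&(np.hypot(w[...,0]-621,w[...,1]-125)<25)
print(m.sum()); p=w[m]
if len(p):print(p.min(0),p.max(0),p.mean(0))
E
```

```text
time: 6.52
tool_pos: [618.0, 125.6, 191.0]
tcp_rot: [-180.0, -0.0, 103.1]
ft_force: [-0.3, -0.2, -2.0]
finger_gap: 27.0
pos [618.  125.6 191. ] rot [-179.97   -0.    103.12] F [-0.3 -0.2 -2. ] gap 27.0 t 6.525
rows need dx,dy,dz -0.03 0.052 1.02 rz -0.0005
((550.1746826171875, 141.17648315429688), (192.5773468017578, 127.9672622680664), 13.335427284240723) 33.23422951945719
17985
[597.40374537 111.86842369 161.13815433] [641.64893133 149.65535324 291.22200002] [618.44226316 137.18485427 246.25801636]
```

View pics/w2.png

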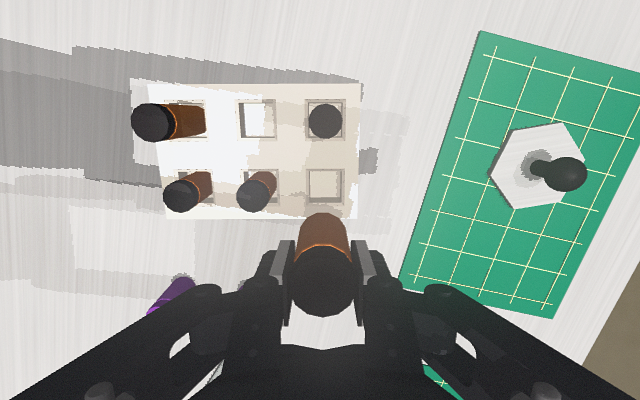

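The wrist picture shows the vial held upright with its cap at (322,285), and the free corner hole at (325,186) next to it. I'll measure the cap against the TCP.

Run:
```python
from h import *
a=np.load("w2.npz");w=a["w"];z=w[...,2]
m=np.zeros(z.shape,bool);m[240:318,285:360]=1
m&=(z>214)&(z<228)
n,l,s,c=cv2.connectedComponentsWithStats(m.astype(np.uint8));i=1+s[1:,4].argmax();p=w[l==i]
print(c[i],s[i],np.percentile(p[:,2],[5,50,95]),cv2.minEnclosingCircle(p[:,:2].astype(np.float32)))
need(620.4,124.8,39,103.3)
```

```text
[322.27633241 283.20863855] [ 285  250   75   68 3959] [216.37184911 220.88435049 222.55919632] ((617.1876831054688, 127.41682434082031), 18.377750396728516)
pos [618.1 125.6 191.1] rot [-179.98   -0.    103.15] F [ 0.3 -0.5 -0.4] gap 27.3 t 6.575
rows need dx,dy,dz -0.025 0.042 3.042 rz -0.0004
```

```bash
python3 -m jog '[[[-0.035,0.042,0.4,0,0,-0.0004,0.1],[0,0,0.6,0,0,0,0.1],[0,0,0.6,0,0,0,0.1],[0,0,0.5,0,0,0,0.1],[0,0,0.3,0,0,0,0.1],[0,0,0.1,0,0,0,0.1],[0,0,0.1,0,0,0,0.1],[0,0,0,0,0,0,0.1]]]'
python3 - <<'E'
from h import *
need(620.5,124.2,39,103.3)
E
```

```text
time: 7.58
tool_pos: [621.1, 124.5, 61.8]
tcp_rot: [179.9, 0.0, 103.4]
ft_force: [0.1, -0.2, 0.6]
finger_gap: 27.0
pos [621.1 124.5  61.8] rot [1.7995e+02 1.0000e-02 1.0344e+02] F [ 0.1 -0.2  0.6] gap 27.0 t 7.575
rows need dx,dy,dz -0.002 -0.013 0.457 rz 0.0004
```

```bash
python3 -m jog '[[[0,-0.013,0.1,0,0,0,0.1],[0,0,0.1,0,0,0,0.1],[0,0,0.1,0,0,0,0.1],[0,0,0.08,0,0,0,0.1],[0,0,0.04,0,0,0,0.1],[0,0,0,0,0,0,0.1],[0,0,0,0,0,0,0.1]]]'
python3 - <<'E'
from h import *
need(620.5,124.2,39,103.3)
E
```

```text
time: 8.45
tool_pos: [620.1, 124.3, 40.3]
tcp_rot: [180.0, 0.0, 103.4]
ft_force: [0.5, -0.7, -0.2]
finger_gap: 26.7
pos [620.1 124.3  40.3] rot [179.99   0.   103.45] F [ 0.5 -0.7 -0.2] gap 26.7 t 8.45
rows need dx,dy,dz -0.004 0.006 0.027 rz 0.0004
```

```bash
python3 -m jog '[[[0,0,0.015,0,0,0,0.1],[0,0,0.015,0,0,0,0.1],[0,0,0,0,0,0,0.1]]]'
```

```text
time: 8.82
tool_pos: [620.4, 124.3, 40.3]
tcp_rot: [180.0, 0.0, 103.4]
ft_force: [-5.5, -0.9, 10.9]
finger_gap: 26.9
```

```bash
python3 -m jog '[[[0,0,-0.01,0,0,0,0.35],[0,0,0,0,0,0,0.45],[0,0,0,0,0,0,0.55],[0,0,0,0,0,0,0.55],[0,0,0,0,0,0,0.55],[0,0,-0.2,0,0,0,0.55],[0,0,-0.4,0,0,0,0.55],[0,0,-0.8,0,0,0,0.55],[0,0,-0.8,0,0,0,0.55],[0,0,-0.2,0,0,0,0.55],[0,0,0,0,0,0,0.55]]]'
python3 - <<'E'
from h import *
need(481,157.4,54,103.3)
im,d,w=cloud("wrist");cv2.imwrite("pics/w3.png",im[:,:,::-1])
im,d,w=cloud("top");z=w[...,2]
m=np.zeros(z.shape,bool);m[135:230,270:355]=1;m&=(z>50)&(z<115)
n,l,s,c=cv2.connectedComponentsWithStats(m.astype(np.uint8))
for i in range(1,n):
    p=w[l==i];zt=np.percentile(p[:,2],90);t=p[p[:,2]>zt-6];print(c[i],s[i,4],zt,t[:,:2].mean(0))
E
```

```text
time: 10.2
tool_pos: [620.9, 124.4, 161.2]
tcp_rot: [179.8, 0.0, 103.4]
ft_force: [0.1, 0.1, -0.2]
finger_gap: 47.1
pos [620.9 124.4 161.2] rot [1.7982e+02 2.0000e-02 1.0345e+02] F [ 0.1  0.1 -0.2] gap 47.1 t 10.2
rows need dx,dy,dz 1.294 -2.568 2.145 rz 0.0004
[313.76470588 155.11764706] 17 70.4675432776761 [615.31650188 134.82546339]
[295.82051282 158.17948718] 39 71.32023551501155 [606.27743167 179.09135792]
[323.18446602 176.51456311] 103 71.90390347876351 [558.02486621 109.9382259 ]
[329.30208333 200.83333333] 96 71.51906299225578 [495.89839736  95.2102876 ]
[304.81132075 206.3490566 ] 106 101.02411359023063 [481.17850113 156.77058926]
```

View pics/w3.png

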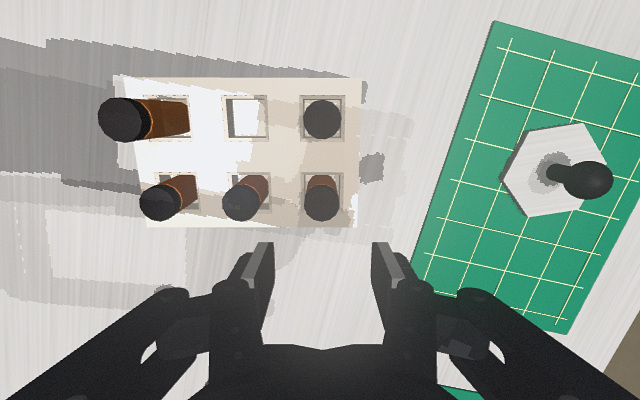

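The finished vial now stands in the corner hole, with its cap at (322,203), level with its neighbours. Next is the tall vial at (481.1,157.2).

```bash
python3 -m jog '[[[0.324,-0.642,0,0,0,0.0004,0.55],[0.324,-0.642,0,0,0,0,0.55],[0.324,-0.642,0,0,0,0,0.55],[0.324,-0.642,0,0,0,0,0.55],[0,0,0.1,0,0,0,0.55],[0,0,0.2,0,0,0,0.55],[0,0,0.1,0,0,0,0.55],[0,0,0,0,0,0,0.55]]]' 30
python3 - <<'E'
from h import *
need(481.2,157.2,54,103.3)
im,d,w=cloud("wrist");z=w[...,2]
m=(z>94)&(z<104)&(np.hypot(w[...,0]-481,w[...,1]-157)<30)
n,l,s,c=cv2.connectedComponentsWithStats(m.astype(np.uint8))
for i in range(1,n):
  if s[i,4]>60: p=w[l==i];print(c[i],s[i,4],np.median(p[:,2]),cv2.minEnclosingCircle(p[:,:2].astype(np.float32)))
E
```

```text
time: 11.3
tool_pos: [480.1, 157.3, 138.1]
tcp_rot: [-179.9, 0.0, 103.3]
ft_force: [-0.9, 0.1, 0.0]
finger_gap: 46.8
pos [480.1 157.3 138.1] rot [-179.89    0.    103.27] F [-0.9  0.1  0. ] gap 46.8 t 11.3
rows need dx,dy,dz -0.007 0.022 1.683 rz -0.0001
[324.59620419 227.32526178] 1528 99.24322799157078 ((480.5257568359375, 158.23468017578125), 14.205133438110352)
```

```bash
python3 -m jog '[[[0.005,0.015,0.4,0,0,0,0.55],[0,0,0.5,0,0,0,0.55],[0,0,0.5,0,0,0,0.55],[0,0,0.2,0,0,0,0.55],[0,0,0.06,0,0,0,0.55],[0,0,0,0,0,0,0.35],[0,0,0,0,0,0,0.2],[0,0,0,0,0,0,0.1],[0,0,0,0,0,0,0.1],[0,0,0,0,0,0,0.1],[0,0,0,0,0,0,0.1],[0,0,0,0,0,0,0.1]]]' 30
python3 - <<'E'
from h import *
need(581.6,-180.9,180,71.4)
E
```

```text
time: 12.85
tool_pos: [481.6, 158.3, 57.2]
tcp_rot: [179.9, 0.0, 103.3]
ft_force: [-0.6, -0.8, 6.2]
finger_gap: 26.8
pos [481.6 158.3  57.2] rot [179.9   0.  103.3] F [-0.6 -0.8  6.2] gap 26.8 t 12.85
rows need dx,dy,dz -7.062 0.385 -2.455 rz 0.0886
```

```bash
python3 -m jog '[[[0,0,-0.1,0,0,0,0.1],[0,0,-0.2,0,0,0,0.1],[0,0,-0.4,0,0,0,0.1],[0,0,-0.7,0,0,0,0.1],[0,0,-0.7,0,0,0,0.1],[0,0,-0.5,0,0,0,0.1]]]'
python3 -m jog '[[[-0.8825,0.048,0,0,0,0,0.1],[-0.8825,0.048,0,0,0,0,0.1],[-0.8825,0.048,0,0,0,0,0.1],[-0.8825,0.048,0,0,0,0,0.1],[-0.8825,0.048,0,0,0,0,0.1],[-0.8825,0.048,0,0,0,0,0.1],[-0.8825,0.048,0,0,0,0.022,0.1],[-0.8825,0.048,0,0,0,0.022,0.1],[0,0,0,0,0,0.022,0.1],[0,0,0,0,0,0.022,0.1],[0,0,0,0,0,0,0.1],[0,0,0,0,0,0,0.1]]]'
python3 - <<'E'
from h import *
need(581.5,-180.6,69,71.4)
im,d,w=cloud("wrist");cv2.imwrite("pics/w4.png",im[:,:,::-1]);np.savez("w4",im=im,w=w);z=w[...,2]
m=(z>40)&(z<47)&(np.hypot(w[...,0]-581,w[...,1]+181)<40)
p=w[m];print(m.sum(),cv2.minAreaRect(p[:,:2].astype(np.float32)))
m=(z>84)&(z<90)&(np.hypot(w[...,0]-601,w[...,1]+123)<30)
p=w[m];print(m.sum(),cv2.minAreaRect(p[:,:2].astype(np.float32)))
E
```

```text
time: 13.6
tool_pos: [481.3, 158.2, 188.7]
tcp_rot: [179.9, 0.0, 103.3]
ft_force: [-0.2, -0.6, 0.7]
finger_gap: 27.1
time: 15.1
tool_pos: [574.8, -182.2, 186.6]
tcp_rot: [180.0, 0.0, 71.8]
ft_force: [-0.5, 0.2, -0.4]
finger_gap: 27.5
pos [ 574.8 -182.2  186.6] rot [179.99   0.    71.81] F [-0.5  0.2 -0.4] gap 27.5 t 15.1
rows need dx,dy,dz 0.072 0.118 2.351 rz 0.0011
2007 ((581.5758056640625, -180.5884552001953), (54.19150161743164, 53.87574005126953), 71.1791763305664)
730 ((600.4609375, -123.75618743896484), (9.532485008239746, 39.14759826660156), 71.91154479980469)
```

View pics/w4.png

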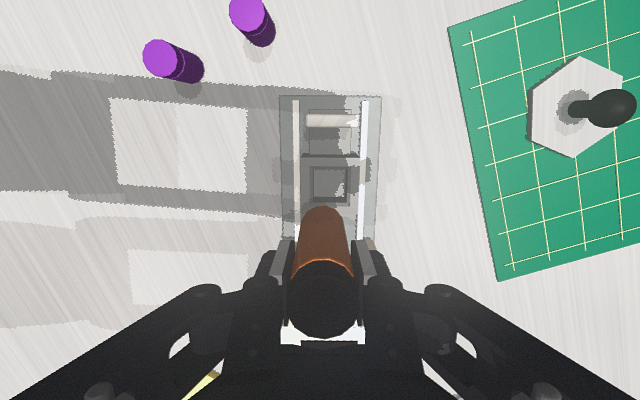

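The tall vial is upright in the jaws, and the empty well is at (330,184). I'll line up and lower it.

```bash
python3 -m jog '[[[0.072,0.118,0.3,0,0,0.0011,0.1],[0,0,0.5,0,0,0,0.1],[0,0,0.5,0,0,0,0.1],[0,0,0.3,0,0,0,0.1],[0,0,0.15,0,0,0,0.1],[0,0,0,0,0,0,0.1],[0,0,0,0,0,0,0.1]]]'
python3 - <<'E'
from h import *
need(581.5,-180.6,69,71.4)
E
```

```text
time: 16.02
tool_pos: [582.3, -181.1, 99.9]
tcp_rot: [179.9, 0.0, 71.2]
ft_force: [-0.1, 0.1, -0.2]
finger_gap: 27.2
pos [ 582.3 -181.1   99.9] rot [1.799e+02 1.000e-02 7.123e+01] F [-0.1  0.1 -0.2] gap 27.2 t 16.025
rows need dx,dy,dz 0.004 -0.017 0.618 rz -0.0005
```

```bash
python3 -m jog '[[[0,-0.012,0.1,0,0,-0.0004,0.1],[0,0,0.1,0,0,0,0.1],[0,0,0.1,0,0,0,0.1],[0,0,0.1,0,0,0,0.1],[0,0,0.1,0,0,0,0.1],[0,0,0.06,0,0,0,0.1],[0,0,0,0,0,0,0.1]]]'
python3 - <<'E'
from h import *
need(581.5,-180.6,69,71.4)
E
```

```text
time: 16.9
tool_pos: [580.7, -180.5, 70.4]
tcp_rot: [-180.0, -0.0, 71.4]
ft_force: [-0.4, 0.7, -0.5]
finger_gap: 27.2
pos [ 580.7 -180.5   70.4] rot [-179.97   -0.     71.37] F [-0.4  0.7 -0.5] gap 27.2 t 16.9
rows need dx,dy,dz 0.003 0.015 0.028 rz -0.0001
```

```bash
python3 -m jog '[[[0,0,0.015,0,0,0,0.1],[0,0,0.015,0,0,0,0.1],[0,0,0,0,0,0,0.1]]]'
```

```text
time: 17.27
tool_pos: [581.0, -180.6, 69.4]
tcp_rot: [180.0, -0.0, 71.4]
ft_force: [-0.3, -0.2, 0.6]
finger_gap: 27.5
```

```bash
python3 -m jog '[[[0,0,0.015,0,0,0,0.1],[0,0,0.015,0,0,0,0.1],[0,0,0,0,0,0,0.1]]]'
```

```text
time: 17.65
tool_pos: [581.2, -180.7, 69.3]
tcp_rot: [180.0, 0.0, 71.4]
ft_force: [-5.2, 0.9, 10.2]
finger_gap: 26.9
```

```bash
python3 -m jog '[[[0,0,-0.015,0,0,0,0.3],[0,0,0,0,0,0,0.5],[0,0,0,0,0,0,0.7],[0,0,0,0,0,0,0.7],[0,0,0,0,0,0,0.7],[0,0,-0.2,0,0,0,0.7],[0,0,-0.5,0,0,0,0.7],[0,0,-0.6,0,0,0,0.7],[0,0,-0.3,0,0,0,0.7],[0,0,0,0,0,0,0.7]]]'
python3 -m jog '[[[0.46,0,0,0,0,0,0.3],[0.46,0,0,0,0,0,0],[0.46,0,0,0,0,0,0],[0.46,0,0,0,0,0,0],[0,0,0,0,0,0,0],[0,0,0,0,0,0,0]]]'
python3 - <<'E'
from h import *
need(581.5+.319*92,-180.6+.948*92,50,71.4)
im,d,w=cloud("wrist");z=w[...,2]
im2,d,w2=cloud("scene");cv2.imwrite("pics/w5.png",np.vstack([cv2.resize(im[:,:,::-1],(480,300)),cv2.resize(im2[180:340,100:400,::-1],(480,256))]))
m=(z>100)&(z<116)&(np.hypot(w[...,0]-581,w[...,1]+181)<30)
p=w[m];print(m.sum(),np.median(p[:,2]),cv2.minEnclosingCircle(p[:,:2].astype(np.float32)))
E
```

```text
time: 18.9
tool_pos: [582.0, -181.0, 150.3]
tcp_rot: [179.8, 0.0, 71.4]
ft_force: [-0.2, 0.1, -0.8]
finger_gap: 59.7
time: 19.65
tool_pos: [610.0, -93.5, 148.0]
tcp_rot: [-180.0, 0.0, 71.4]
ft_force: [-0.2, -0.2, -0.4]
finger_gap: -0.1
pos [610.  -93.5 148. ] rot [-1.7995e+02  3.0000e-02  7.1390e+01] F [-0.2 -0.2 -0.4] gap -0.1 t 19.65
rows need dx,dy,dz 0.007 0.015 1.959 rz -0.0
219 110.7338653451499 ((583.2308349609375, -171.14173889160156), 5.23964262008667)
```

View pics/w5.png

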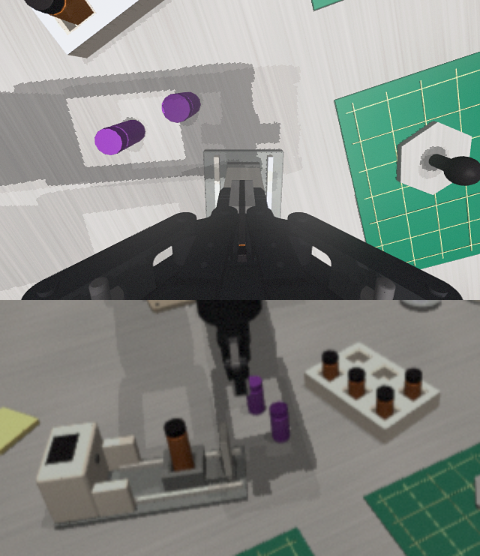

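The picture shows the tall vial upright in the shuttle, with its top at 110.7 mm against the expected 110. The shut fingers are behind the tab, and the rack holds four short vials. I'll go down behind the tab and push.

```bash
python3 -m jog '[[[0,0.01,0.5,0,0,0,0],[0,0,0.6,0,0,0,0],[0,0,0.5,0,0,0,0],[0,0,0.25,0,0,0,0],[0,0,0.1,0,0,0,0],[0,0,0,0,0,0,0]]]'
python3 -m jog '[[[-0.1,0,0,0,0,0,0],[-0.1,0,0,0,0,0,0],[-0.1,0,0,0,0,0,0],[-0.1,0,0,0,0,0,0],[-0.1,0,0,0,0,0,0],[-0.15,0,0,0,0,0,0],[-0.2,0,0,0,0,0,0],[-0.2,0,0,0,0,0,0],[-0.2,0,0,0,0,0,0],[-0.15,0,0,0,0,0,0],[-0.1,0,0,0,0,0,0],[-0.05,0,0,0,0,0,0]]]'
python3 - <<'E'
from h import *
p=telemetry.sense()["tool_pos"];print("s",(581.5-p[0])*.319+(-180.6-p[1])*.948)
need(581.5-.319*4,-180.6-.948*4,50,71.4)
E
```

```text
time: 20.5
tool_pos: [611.1, -93.8, 51.6]
tcp_rot: [180.0, -0.0, 71.4]
ft_force: [-0.1, 0.7, 0.4]
finger_gap: 0.1
time: 22.0
tool_pos: [585.9, -167.3, 51.0]
tcp_rot: [-180.0, -0.0, 71.4]
ft_force: [0.7, 0.6, 0.1]
finger_gap: -0.5
s -14.035879373678421
pos [ 585.9 -167.3   51. ] rot [-180.     -0.     71.35] F [0.7 0.6 0.1] gap -0.5 t 22.0
rows need dx,dy,dz -0.361 0.001 0.021 rz -0.0001
```

```bash
python3 -m jog '[[[-0.06,0,0,0,0,0,0],[-0.06,0,0,0,0,0,0],[-0.06,0,0,0,0,0,0],[-0.06,0,0,0,0,0,0],[-0.06,0,0,0,0,0,0],[0,0,0,0,0,0,0]]]'
python3 - <<'E'
from h import *
need(581.5-.319*4,-180.6-.948*4,50,71.4)
E
```

```text
time: 22.75
tool_pos: [581.1, -181.2, 51.0]
tcp_rot: [-180.0, 0.0, 71.4]
ft_force: [0.0, -0.6, 0.8]
finger_gap: -0.3
pos [ 581.1 -181.2   51. ] rot [-1.7999e+02  1.0000e-02  7.1390e+01] F [ 0.  -0.6  0.8] gap -0.3 t 22.75
rows need dx,dy,dz -0.067 0.003 0.02 rz -0.0
```

```bash
python3 -m jog '[[[-0.03,0,0,0,0,0,0],[-0.03,0,0,0,0,0,0],[-0.02,0,0,0,0,0,0],[0,0,0,0,0,0,0]]]'
python3 - <<'E'
from h import *
need(581.5-.319*4,-180.6-.948*4,50,71.4)
im,d,w=cloud("top");z=w[...,2]
m=np.zeros(z.shape,bool);m[140:210,395:515]=1
for lo,hi in((80,90),(100,118)):
    k=m&(z>lo)&(z<hi);n,l,s,c=cv2.connectedComponentsWithStats(k.astype(np.uint8))
    for i in range(1,n):
        if s[i,4]>15:p=w[l==i];print(lo,c[i],s[i,4],np.median(p[:,2]),cv2.minAreaRect(p[:,:2].astype(np.float32)))
E
```

```text
time: 23.25
tool_pos: [579.9, -185.0, 50.9]
tcp_rot: [-180.0, -0.0, 71.4]
ft_force: [0.2, 2.2, -0.5]
finger_gap: 0.0
pos [ 579.9 -185.    50.9] rot [-1.7999e+02 -1.0000e-02  7.1360e+01] F [ 0.2  2.2 -0.5] gap 0.0 t 23.25
rows need dx,dy,dz 0.014 0.003 0.019 rz -0.0001
80 [479.25925926 183.62962963] 54 85.37520109578736 ((537.1478881835938, -280.1194152832031), (10.177806854248047, 80.0348129272461), 77.58827209472656)
100 [437.825 172.95 ] 40 108.23480521361256 ((554.0936889648438, -171.4080810546875), (17.752599716186523, 30.28282928466797), 71.29534149169922)
```

Contact with the tab or stop is only light so far, so I'll press a little more until the force shows the stop.

```bash
python3 -m jog '[[[-0.02,0,0,0,0,0,0],[-0.02,0,0,0,0,0,0],[0,0,0,0,0,0,0]]]'
```

```text
time: 23.68
tool_pos: [579.8, -185.1, 51.0]
tcp_rot: [-180.0, -0.1, 71.4]
ft_force: [3.0, 9.8, 1.3]
finger_gap: 0.3
```

The tool has stopped at s=+4.8 mm with 10 N on it, which is past the detent and consistent with the end stop. I'll back off, lift and check.

```bash
python3 -m jog '[[[0.1,0,0,0,0,0,0],[0.3,0,0,0,0,0,0],[0.5,0,0,0,0,0,0],[0.3,0,0,0,0,0,0],[0,0,-0.5,0,0,0,0],[0,0,-0.8,0,0,0,0],[0,0,-0.8,0,0,0,0],[0.8,0,-0.5,0,0,0,0],[0.8,0,0,0,0,0,0],[0,0,0,0,0,0,0],[0,0,0,0,0,0,0]]]'
python3 - <<'E'
from h import *
need(581.5,-180.6,50,71.4)
ims=[]
for nm in("wrist","top"):
    im,d,w=cloud(nm);z=w[...,2];ims.append(im)
    for lo,hi,x,y,r in((83,90,575,-199.6,32),(40,47,556,-256.5,45),(105,116,556,-256.5,25)):
        k=(z>lo)&(z<hi)&(np.hypot(w[...,0]-x,w[...,1]-y)<r)
        n,l,s,c=cv2.connectedComponentsWithStats(k.astype(np.uint8))
        for i in range(1,n):
            if s[i,4]>15:
                p=w[l==i];q=cv2.minAreaRect(p[:,:2].astype(np.float32));e=np.array(q[0])-[581.5,-180.6]
                print(nm,lo,s[i,4],np.median(p[:,2]).round(1),np.round(q[0],1),np.round(q[1],1),"s",(e@[-.319,-.948]).round(1))
    k=(z>50)&(z<110)&(np.abs(w[...,0]-551)<95)&(np.abs(w[...,1]-141)<80)
    n,l,s,c=cv2.connectedComponentsWithStats(k.astype(np.uint8))
    for i in range(1,n):
        if s[i,4]>40 and nm=="top":p=w[l==i];zt=np.percentile(p[:,2],90);print("vial",zt.round(1),p[p[:,2]>zt-6][:,:2].mean(0).round(1))
cv2.imwrite("pics/end.png",np.vstack([cv2.resize(ims[0][:,:,::-1],(480,300)),cv2.resize(ims[1][40:290,140:540,::-1],(480,300))]))
E
```

```text
time: 25.05
tool_pos: [623.7, -54.3, 180.6]
tcp_rot: [-180.0, 0.0, 71.4]
ft_force: [0.0, 0.5, -0.7]
finger_gap: 0.1
pos [623.7 -54.3 180.6] rot [-1.7996e+02  4.0000e-02  7.1410e+01] F [ 0.   0.5 -0.7] gap 0.1 t 25.05
rows need dx,dy,dz -2.664 0.005 2.612 rz 0.0
top 83 62 86.6 [ 576.1 -199.4] [ 9.9 38.9] s 19.5
top 40 155 44.0 [ 559.5 -247.3] [36.2 54.6] s 70.2
vial 71.8 [620.  124.5]
vial 71.4 [605.3 186.5]
vial 71.6 [558.4 110.2]
vial 71.8 [496.1  95.3]
```

View pics/end.png

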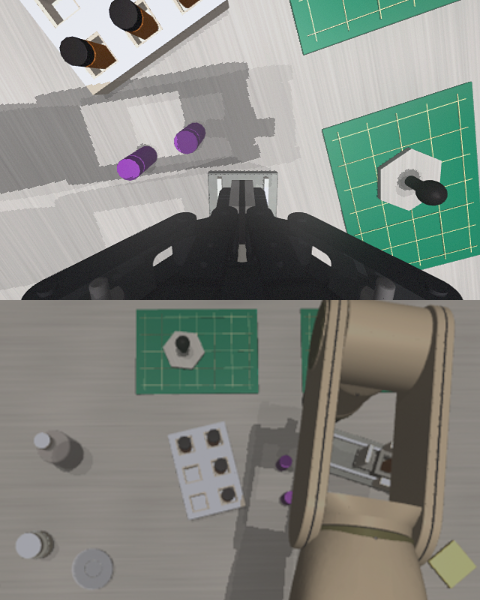

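The tab moved 79.5 mm in the top view. One numeric check remains: that the tall vial stands in the docked shuttle, using the scene camera. The arm hides it in the top view.

Run:
```python
from h import *
im,d,w=cloud("scene");z=w[...,2]
k=(z>50)&(np.hypot(w[...,0]-556,w[...,1]+256.5)<22)
p=w[k];print(k.sum(),p[:,2].max(),[p[(p[:,2]>a)&(p[:,2]<a+12)][:,:2].mean(0).round(1) for a in(60,80,98)])
k=(z>70)&(z<88)&(np.hypot(w[...,0]-576,w[...,1]+199)<30);print("tab",k.sum(),w[k].mean(0))
from bench import job
if p[:,2].max()>105: print(job.hand_in())
```

```text
383 110.90573148238923 [array([ 565.7, -257.8]), array([ 566. , -257.2]), array([ 559. , -257.4])]
tab 100 [ 580.77688513 -200.90934265   80.97717931]
the job is handed in; nothing more can be done
None
```

The job is done and handed in, at about 25 s of the 72 s allowed. I moved the finished vial from the shuttle to the rack's free corner hole and lowered the tall vial into the well. I then pushed the shuttle by its tab to the stop and backed the arm clear.

**Last checks:**
- **Rack:** four short vials stand at equal height. The moved one is at (620,124.5), and the other three are within about 0.5 mm of where they started.
- **Tall vial:** it stands upright in the docked shuttle. The scene camera puts its top at 110.9 mm, against 110 expected.
- **Shuttle:** the tab moved 79.5 mm of the nominal 80, within camera error and past the 77 mm detent point. The push stopped hard at about 10 N.
- **Bystanders:** the wash bottle, jar and purple look-alikes were still standing in the last picture.

**Weaker evidence:** the arm hid the tall vial in the final top view, so that check rests on the scene camera alone. The gripper read about 27 mm on the 28 mm vials.

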